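Clear the case lid, try its catch and hold it open

ROBOT

A 6-joint arm with a two-finger parallel gripper is mounted at the origin on a cart in front of the work surface, level with it; the furniture and walls round the work are solid. World frame = base frame: x ahead of the robot, y to its left, z up, the work surface at z = 0. Lengths are in mm, angles in rad, forces in N, time in s.
With the tool pointing down it reaches from about 275 to 750 mm from the base axis. Payload 10.2 kg.
Tool frame: the origin (TCP) lies midway between the tips of the shut fingers; the grasp point (between the pads) lies 19 mm behind it; y points along the fingers, z is the direction in which the jaws open and shut, and the axes are right-handed (so a half turn about y gives the same grasp; the last joint's range is limited). The gripper opens to 85 mm and grips with 20 to 120 N. Pads are 22 mm wide; open, the fingers measure 114 mm over their backs; the gripper's body (76 mm by 85 mm) begins 54 mm behind the grasp point. The pads swing forward as they close: fully open they stand 13 mm farther back than shut.
Start: joints at [1.112, 0.313, 1.498, -0, 1.331, -0.223], TCP at [122.664, 510.475, 231.294] pointing down, gripper open.
Joint ranges: [-2.94, 2.94], [-0.97, 2.17], [0.19, 2.56], [-1.23, 4.37], [0.02, 3.11], [-2.88, 2.88]. Speed limits (rad/s): [2.39, 2.39, 3.01, 3.14, 3.14, 3.14].

INTERFACE

Orientations are given as a unit quaternion [w, x, y, z].
In Python, from rig import ctrl gives the robot as it stands.
- The arm moves only by the shell command python3 -m inch 'ROWS' [OPENING] [FORCE]. ROWS is JSON, one flat list of numbers, 6 for each row, row after row: the shift along the tool's x, y, z in cm, then the turn, a rotation vector about the tool's x, y, z in rad. A call has 1 to 8 rows; each row is the pose to reach, as a shift and turn from the pose commanded when the call began, along the tool's axes at that moment; what a row does not reach only later rows make up. A row lasts 1/12 s, in which the tool goes at most 41.7 mm and 7.16 degrees, less where a joint would pass 70% of its speed; a pose out of reach is approached as far as the arm can. A call with a gripper value outside its range is refused whole. OPENING is the gripper command: -1 is fully open, 1 is shut, values between are in proportion, set as the call begins (- or left out, the last holds). The fingers move at their own pace and stop on an object; FORCE is the grip in N (left out, the last holds). Time passes only in rows, so rows that repeat a pose let the fingers close. It gives the time, the measured TCP pose, the force and the opening at its end, in the units of the state.
- ctrl.sense(): the state, without advancing time (a new reading comes with each control period).
- ctrl.capture(name): name is "scene" or "top" or "wrist"; returns the picture (420x560x3 uint8, red, green, blue); there is no depth.
- ctrl.get_calibration(name): a dict with "fx", "fy", "cx", "cy" (pixels), "k1" (the pictures are not rectified: a ray, as slopes to the right and down, at radius r is drawn at 1 + k1 r^2 times it, then the intrinsics apply), "world_to_cam" (4x4, takes a point from world to camera coordinates). Camera axes: x right, y down, z forward; pixel columns grow to the right and rows downward; lengths in mm; the calibration is good to about 2 mm. A picture is of the moment at which its call begins: read the wrist's pose just before it. get_calibration takes no time and is no camera call; for the wrist camera it gives the pose at the moment of the call.
- ctrl.finish_job(): hands the job in, once; it reports no verdict.
Trained networks look in the newest picture that a camera, given by its name, has taken for a name from the list of things; names that differ only in an ending like _2 or _b are one class to them, and where a whole thing is asked for, a point or a joint stands for the part that bears it (a point fixed in the world has none). Each returns a list of dicts, best first, with "score" (0 to 1); they miss things now and then, are a little off and sometimes report something else, mostly with a low value. They report only what shows in the picture. A call takes as long as a camera call. They do not tell look-alikes from the thing itself.
- ctrl.search_frame(thing, camera): "uv" ([column, row] in pixels, amid what is visible of it).
The state is a dict: "time_s": time; "joints": joint angles; "dq": joint speeds; "tau": joint torques, N m; "eef_pos": TCP position; "ee_rot": TCP orientation; "force": force on the tool from outside, world axes, zero at the start; "wrist_torque": the same for the moment, N m; "grip_width": opening from 0.0 (shut) to 1.0 (fully open).
Only numpy, scipy, OpenCV 4.12 (cv2) and the standard library are available. Lean on these libraries where they do the work, as an engineer would, in place of code of your own. Each camera call takes 0.05 s, during which the arm holds its last target.

TASK

Lift the tube carrier off the lid of the instrument case and hang it by its bar handle over both prongs of the twin hook, then let go of it. Next tug the lid's handle, with the release button still untouched, to learn whether the hidden catch is holding the lid; if it is, press the release button fully down. Then raise the lid by its handle to about 45 degrees and finish while still holding it there by the handle, without disturbing the jar, the timer or the petri dish.

Things in the scene. Friction and masses are not known exactly. Their poses are not given: they have to be found in the camera images.
- carrier_grip (a point): Middle of the bar handle of the tube carrier, a loose open steel tray 62 x 116 x 45 mm (up to 0.26 kg) that starts on the lid. The handle is a round bar 10 mm thick along the carrier's y axis, its centre 115 mm above the tray's underside, straight from y = -46 to +46 mm, on legs at y = -54 and +54; 65 mm is open between tray rim and bar. z up, x across the bar.
- carrier: The same tube carrier; origin at the centre of the tray's underside, same axes.
- hook_rest (a point): Where the middle of the carrier's bar handle (bar centre) comes to rest on the fixed twin hook, in the valley half-way between its prongs. Stand axes, z up: 8 mm prongs at y = -34 and +34 mm run from a cross-bar and post 73 mm behind (+x) to tips 20 mm in front (-x), turned up to 15 mm above this point. The handle, parallel to y, goes in from -x above the tips, then down.
- hook_stand: The fixed twin-hook stand of steel, base 130 x 130 x 12 mm, about 190 mm high; origin at the centre of its underside, x pointing from the prong tips to the post.
- lid_grip (a point): Middle of the lid's D-shaped handle: a straight round bar 11 mm thick, 80 mm long, along the case's y axis, 40 mm (bar centre) above the lid's top face, 34 mm behind its front edge. It moves and turns with the lid, a flat plate 176 x 264 x 12 mm that falls shut by its weight if let go. With the lid shut, x points from the robot towards the hinge, z up.
- lid_hinge (a point): Half-way along the lid's hinge line, at the far top rim of the fixed case (a grey box 170 x 260 x 85 mm). Case axes: x away from the robot, y along the hinge line to the left, z up. With the lid shut the middle of the handle bar lies at x = -140 mm, z = +52 mm from here, and swings about this line.
- lid (a joint): Opening angle of the lid in rad: 0 shut, growing as the front edge rises, at most 1.35. If the hidden catch holds it, the lid has only about 0.02 rad of play (3 mm at the handle) and then stops hard, so that a pull of 15 N raises it no farther; if not, it lifts freely (about 3 N at the handle). Which it is cannot be seen and differs between starts.
- button_top (a point): Centre of the top face of the release button: black, round, 20 mm across, standing 20 mm above the grey latch housing on the case's front, right of the handle as seen from the robot; top 102 mm above the table. Pressed straight down with about 4 N through 9 mm to a hard stop, it swings the catch aside; button and catch stay where they are left.
- button (a joint): Travel of the release button in m: 0 up (always so at the start), 0.009 fully down. Fully down the catch is free.
- jar: Small glass jar with a steel lid, 58 mm across, 80 mm high, standing loose on the table; origin at the centre of its underside. To be left alone.
- timer: Round white bench timer, 68 mm across, 40 mm high, loose on the table; origin at the centre of its underside. To be left alone.
- dish: Petri dish, 69 mm across, 16 mm high, loose on the table; origin at the centre of its underside. To be left alone.
Mind the look-alikes: they are no part of the job. Of the things that look like the hook_stand, the larger one is meant.

How it is judged (in metres and radians):
On the way, in this order (a step that is already met when the one before it is completed fails the run):
1. the carrier hangs by its handle on the twin hook, let go (distance between carrier_grip and hook_rest below 0.03 m and contact force between carrier and hook_stand above 0.5 N and angle between carrier_grip's own z axis and vertical below 0.35 rad and contact force between carrier and the fingers below 0.1 N), for 0.3 s.
2. the lid is tugged by its handle, the button untouched (value of joint lid above 0.006 rad and value of joint button below 0.002 m and contact force between the fingers and lid_handle_bar above 1 N), for 0.05 s.
3. the lid is raised by its handle (value of joint lid above 0.5 rad and contact force between the fingers and lid_handle_bar above 1 N), for 0.1 s.
At the end, for the whole second after the job is handed in: The lid is open between 0.6 and 1.0 rad (34 to 57 degrees), still, and the fingers still hold its handle (more than 1 N); the carrier hangs on the twin hook, its bar middle within 30 mm of the rest point, tilted less than 0.35 rad, still and not touched by the fingers (all of step 1 and value of joint lid between 0.6 and 1 rad and velocity of joint lid between -0.1 and 0.1 rad/s and contact force between the fingers and lid_handle_bar above 1 N and linear speed of carrier below 0.05 m/s); the arm keeps its last pose, push and grip.
It fails at once if the carrier is dropped onto the table (height (world z) of carrier below 0.03 m).
It fails at once if the jar is disturbed (distance of jar from where it was at the start of the episode above 0.02 m or angle between jar's own z axis and vertical above 0.3 rad).
It fails at once if the timer is disturbed (distance of timer from where it was at the start of the episode above 0.02 m or angle between timer's own z axis and vertical above 0.3 rad).
It fails at once if the petri dish is disturbed (distance of dish from where it was at the start of the episode above 0.02 m or angle between dish's own z axis and vertical above 0.3 rad).
It also fails if it takes over 69 s, if anything falls off the work surface, if the arm or the gripper's body presses on something with over 40 N, if the wrist force passes 120 N, or if a joint passes its speed limit or range.

## Working session

There is one attempt and no reset: what is moved stays moved. The work goes in short steps, Python scripts to look and compute and a shell command to move; the robot and the scene stay as the last step left them, time stands still between calls to the robot, and variables do not carry over. Pictures are saved under pics/ and viewed, and the job is handed in when it is done.

```bash
ls; mkdir -p pics
python3 - <<'E'
from rig import ctrl
import cv2
s=ctrl.sense();print(s)
for n in("scene","top","wrist"):
    im=ctrl.capture(n);cv2.imwrite(f"pics/{n}0.png",im[:,:,::-1])
    c=ctrl.get_calibration(n);print(n,{k:c[k] for k in c})
E
```

```text
pics
{'time_s': 0.0, 'joints': array([ 1.11158170e+00,  3.13463709e-01,  1.49843892e+00, -2.85149144e-05,
        1.33098988e+00, -2.23380998e-01]), 'dq': array([-0.00056615, -0.00301787,  0.00069656,  0.00209154,  0.00042517,
       -0.00016884]), 'tau': array([-1.36778581e-04, -4.12266719e+01, -2.59743190e+01, -1.74705274e-04,
        4.13416288e-03, -1.67179763e-05]), 'eef_pos': array([122.56082353, 510.23011648, 230.72736756]), 'ee_rot': array([-0.70176033,  0.70263301, -0.08332888,  0.08303969]), 'force': array([-0.26046408,  0.45966581, -0.3683876 ]), 'wrist_torque': array([-0.0047445 ,  0.00214627, -0.0361764 ]), 'grip_width': 0.9978251627012267}
scene {'fx': 432.2241124247207, 'fy': 432.2241124247207, 'cx': 286.8844012269641, 'cy': 209.85594011625827, 'k1': 0.03330431503315485, 'world_to_cam': array([[ 8.31512812e-01, -5.55236394e-01, -1.72913389e-02,
        -4.39798842e+02],
       [-3.05678348e-01, -4.31344481e-01, -8.48824297e-01,
         2.86872571e+02],
       [ 4.63839618e-01,  7.11093865e-01, -5.28392206e-01,
         1.40607941e+03],
       [ 0.00000000e+00,  0.0000
[... 344 characters left out ...]
238e-01,
         5.45099285e+02],
       [ 1.76940783e-01, -1.11535583e-02, -9.84158299e-01,
         1.57987481e+03],
       [ 0.00000000e+00,  0.00000000e+00,  0.00000000e+00,
         1.00000000e+00]])}
wrist {'fx': 304.38948685798977, 'fy': 304.38948685798977, 'cx': 276.7161199167904, 'cy': 209.2805725086167, 'k1': -0.0468856851627439, 'world_to_cam': array([[ 2.33816444e-01,  9.72279849e-01, -1.32918724e-03,
        -5.23040968e+02],
       [ 9.28187207e-01, -2.22805486e-01,  2.98037286e-01,
        -3.87148644e+01],
       [ 2.89479498e-01, -7.09197530e-02, -9.54553303e-01,
         3.80260309e+02],
       [ 0.00000000e+00,  0.00000000e+00,  0.00000000e+00,
         1.00000000e+00]])}
```

View pics/scene0.png

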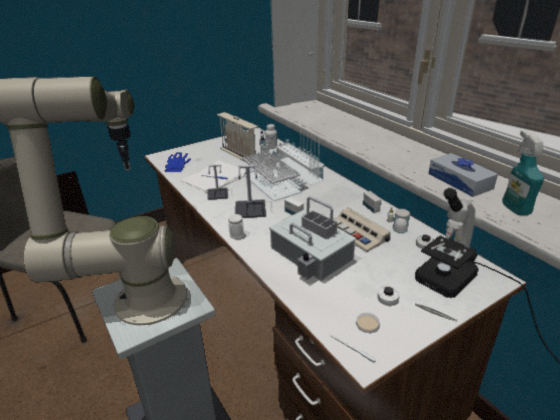

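View pics/top0.png

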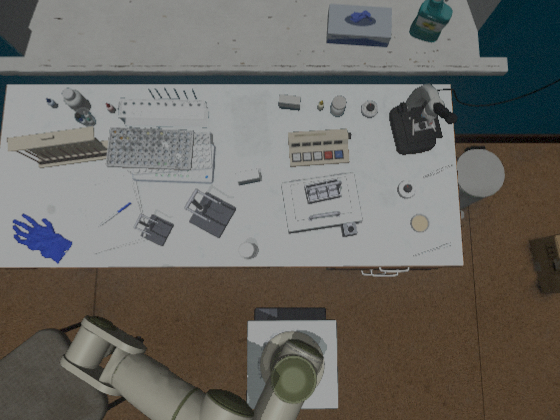

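View pics/wrist0.png

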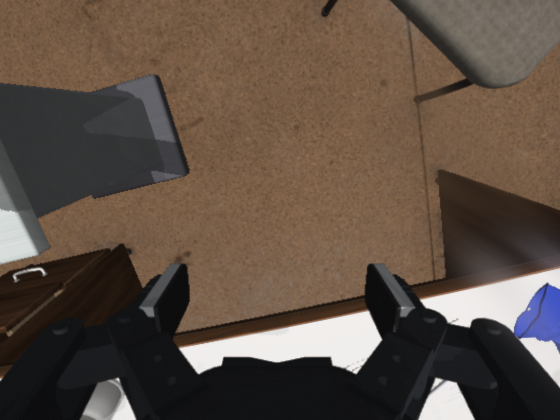

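The larger hook stand is at top (210,213) and scene (249,208); its smaller look-alike is at top (154,229) and scene (218,194). The task names the larger one. I'll confirm that in enlarged crops.

Run:
```python
import cv2,numpy as np
t=cv2.imread('pics/top0.png');s=cv2.imread('pics/scene0.png')
a=cv2.resize(t[160:260,120:260],None,fx=5.6,fy=5.6,interpolation=cv2.INTER_CUBIC);cv2.imwrite('pics/c_tophook.png',a)
a=cv2.resize(t[160:250,265:375],None,fx=6.5,fy=6.5,interpolation=cv2.INTER_CUBIC);cv2.imwrite('pics/c_topcase.png',a)
a=cv2.resize(s[155:285,200:365],None,fx=4.6,fy=4.6,interpolation=cv2.INTER_CUBIC);cv2.imwrite('pics/c_scene.png',a)
```

```text
(no output)
```

View pics/c_tophook.png

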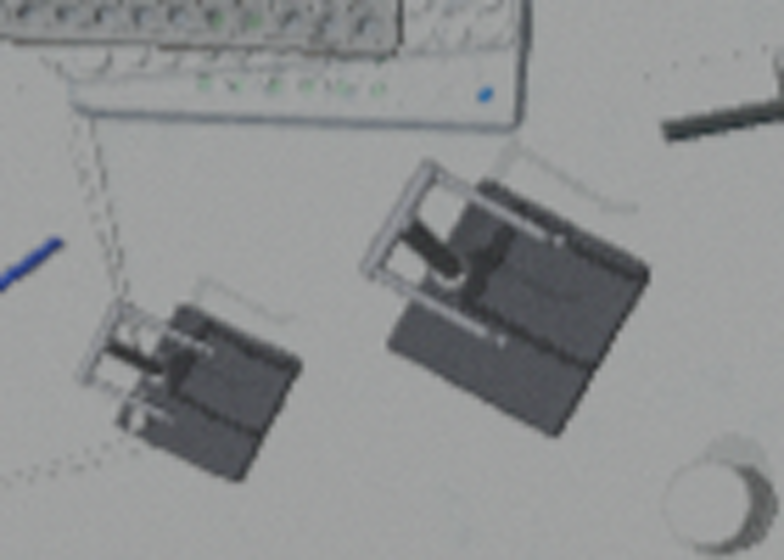

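View pics/c_topcase.png

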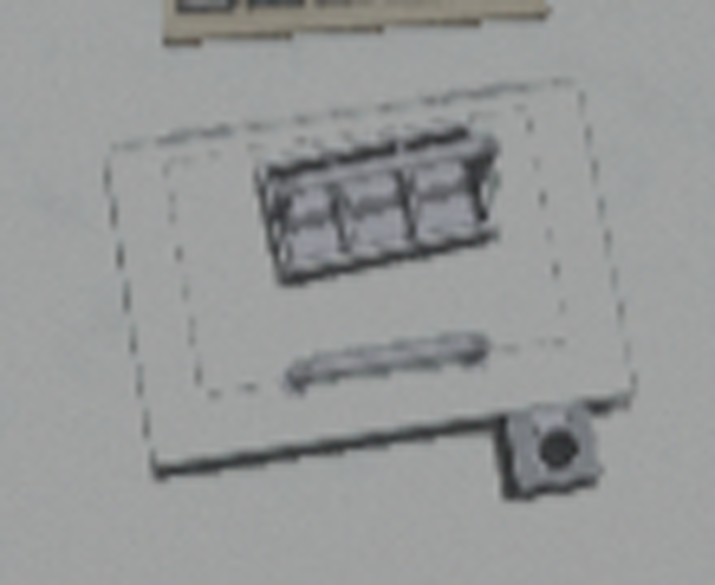

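View pics/c_scene.png

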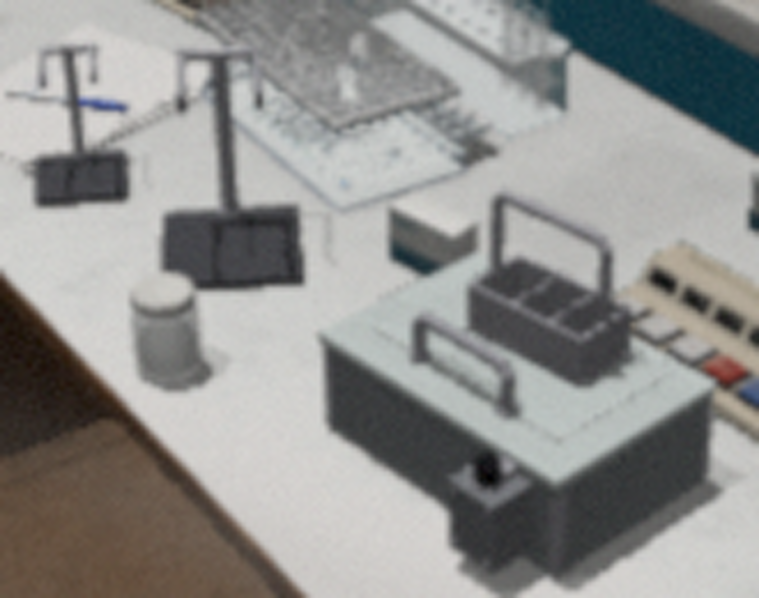

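```bash
cat > h.py <<'E'
import numpy as np, cv2
from scipy.optimize import least_squares
from rig import ctrl
def K(c):
    return np.array([[c['fx'],0,c['cx']],[0,c['fy'],c['cy']],[0,0,1]]),np.array([c['k1'],0,0,0,0])
def proj(c,P):
    P=np.atleast_2d(P).astype(float);k,d=K(c);T=np.array(c['world_to_cam'])
    return cv2.projectPoints(P,cv2.Rodrigues(T[:3,:3])[0],T[:3,3],k,d)[0].reshape(-1,2)
def ray(c,uv):
    k,d=K(c);T=np.array(c['world_to_cam']);R=T[:3,:3]
    n=cv2.undistortPoints(np.array([[uv]],float),k,d).ravel()
    v=R.T@np.array([n[0],n[1],1]);return -R.T@T[:3,3],v/np.linalg.norm(v)
def tri(obs):
    A=np.zeros((3,3));b=np.zeros(3);rs=[]
    for c,uv in obs:
        o,v=ray(c,uv);M=np.eye(3)-np.outer(v,v);A+=M;b+=M@o;rs.append((o,v,M))
    X=np.linalg.solve(A,b);return X,[float(np.linalg.norm(M@(X-o))) for o,v,M in rs]
def onz(c,uv,z):
    o,v=ray(c,uv);return o+v*(z-o[2])/v[2]
def tool(s=None):
    from scipy.spatial.transform import Rotation as Ro
    s=s or ctrl.sense();q=s['ee_rot'];return np.array(s['eef_pos']),Ro.from_quat([q[1],q[2],q[3],q[0]])
def yaw(x,y,z,a,m):
    R=np.array([[np.cos(a),-np.sin(a),0],[np.sin(a),np.cos(a),0],[0,0,1]]);return np.array([x,y,z])+np.atleast_2d(m)@R.T
def fit(obs,model,x0,z=None):
    """obs: list of (calib, model index, uv); fits x,y,(z),yaw"""
    def f(p):
        zz=z if z is not None else p[3]
        W=yaw(p[0],p[1],zz,p[2],model)
        return np.concatenate([(proj(c,W[i])[0]-uv) for c,i,uv in obs])
    r=least_squares(f,x0,loss='soft_l1',f_scale=2);return r.x,f(r.x).reshape(-1,2)
E
python3 - <<'E'
from h import *
t=ctrl.get_calibration('top');s=ctrl.get_calibration('scene')
T=lambda x,y,ox,oy,f:(ox+(x+.5)/f-.5,oy+(y+.5)/f-.5)
th=lambda x,y:T(x,y,120,160,5.6); tc=lambda x,y:T(x,y,265,160,6.5); sc=lambda x,y:T(x,y,200,155,4.6)
for n,a,b in [('tipR',th(560,240),sc(259,100)),('tipL',th(500,340),sc(181,100)),('lidbarL',tc(290,377),sc(420,320)),('lidbarR',tc(485,345),sc(512,375)),
 ('btn',tc(558,447),sc(489,460)),('carbarL',tc(265,170),sc(497,200)),('carbarR',tc(488,150),sc(606,242)),('carbarR',tc(475,132),sc(606,242))]:
    print(n,*[np.round(q,1) for q in tri([(t,a),(s,b)])])
for n,a in [('b0',th(648,275)),('b1',th(555,436)),('b2',th(390,345))]: print(n,onz(t,a,12).round(1))
for n,a in [('lidFL',tc(155,470)),('lidFR',tc(632,398)),('lidBL',tc(110,150)),('lidBR',tc(580,82))]: print(n,onz(t,a,97).round(1))
print('jar',onz(t,(248,248),80)); 
for uv in [(407,188),(369,107)]: print('timer',onz(t,uv,40))
print('dish',onz(t,(420,223),16))
# tool axes
p,R=tool();print(p,R.as_matrix().round(3))
W=np.linalg.inv(ctrl.get_calibration('wrist')['world_to_cam']);print(R.as_matrix().T@(W[:3,3]-p), (R.as_matrix().T@W[:3,:3]).round(3))
E
```

```text
tipR [544.4 241.7 177.6] [0. 0.]
tipL [484.5 274.8 181.6] [0.9 0.9]
lidbarL [503.4 -61.6 127.5] [3.5 3.5]
lidbarR [ 517.9 -164.2  129.9] [1.5 1.5]
btn [ 467.2 -205.8  100.3] [1.5 1.5]
carbarL [595.  -44.  196.1] [1.7 1.7]
carbarR [ 605.4 -158.8  210.4] [2.3 2.3]
carbarR [ 614.2 -151.9  204.6] [0. 0.]
b0 [552.9 207.4  12. ]
b1 [446.  266.5  12. ]
b2 [506.7 376.3  12. ]
lidFL [454.8  11.5  97. ]
lidFR [ 492.9 -246.3   97. ]
lidBL [631.2  35.3  97. ]
lidBR [ 668.9 -223.6   97. ]
jar [400.67538816 153.1310666   80.        ]
timer [ 623.40704919 -427.61993466   40.        ]
timer [ 940.35038972 -298.65216405   40.        ]
dish [ 496.19948022 -475.71710134   16.        ]
[122.57533828 510.29763231 230.88678243] [[ 0.972 -0.     0.234]
 [-0.234 -0.001  0.972]
 [-0.    -1.    -0.001]]
[ -76.27081829 -142.91658958   -1.39127399] [[ 0.     0.954  0.298]
 [ 0.    -0.298  0.954]
 [ 1.    -0.    -0.   ]]
```

```bash
cat >> h.py <<'E'
from scipy.spatial.transform import Rotation as Rot
def go(pos,az,tilt=0.0):
    """rows needed: pos TCP mm; az = azimuth of tool z (rad); tilt = turn about tool x after"""
    p,R=tool();z=np.array([np.cos(az),np.sin(az),0]);y=np.array([0,0,-1.]);x=np.cross(y,z)
    G=Rot.from_matrix(np.c_[x,y,z])*Rot.from_rotvec([tilt,0,0])
    d=R.as_matrix().T@(np.array(pos)-p)/10;w=(R.inv()*G).as_rotvec()
    print('row',d.round(2),w.round(4))
E
python3 -c "
from h import *
go([560,-60,330],.143)"
```

```text
row [ 55.85  -9.88 -45.24] [9.000e-04 1.192e+00 3.000e-04]
```

```bash
python3 -m inch '[55.85,-9.9,-45.2,0,1.19,0, 55.85,-9.9,-45.2,0,1.19,0, 55.85,-9.9,-45.2,0,1.19,0, 55.85,-9.9,-45.2,0,1.19,0, 55.85,-9.9,-45.2,0,1.19,0, 55.85,-9.9,-45.2,0,1.19,0, 55.85,-9.9,-45.2,0,1.19,0, 55.85,-9.9,-45.2,0,1.19,0]' -1 30; python3 -c "
from h import *
go([560,-60,330],.143)"
```

```text
time_s: 0.82
eef_pos: [324.3, 246.7, 277.1]
ee_rot: [0.575, -0.575, 0.411, -0.411]
force: [1.0, 0.7, -0.7]
grip_width: 1.003
row [36.64 -5.29 12.4 ] [-2.00e-04  1.86e-01 -1.00e-04]
```

```bash
python3 -m inch '[36.6,-5.3,12.4,0,0.186,0, 36.6,-5.3,12.4,0,0.186,0, 36.6,-5.3,12.4,0,0.186,0, 36.6,-5.3,12.4,0,0.186,0, 36.6,-5.3,12.4,0,0.186,0, 36.6,-5.3,12.4,0,0.186,0, 36.6,-5.3,12.4,0,0.186,0, 36.6,-5.3,12.4,0,0.186,0]'; python3 -m inch '[4,0,1.3,0,0,0, 4,0,1.3,0,0,0,4,0,1.3,0,0,0, 4,0,1.3,0,0,0]'
python3 - <<'E'
from h import *
c=ctrl.get_calibration('wrist');im=ctrl.capture('wrist');cv2.imwrite('pics/w1.png',im[:,:,::-1]);np.save('w1.npy',c,allow_pickle=True)
go([560,-60,330],.143)
for n in('carrier_grip','carrier','lid_grip','button_top'): print(n,[(np.round(d['uv'],1),round(d['score'],2)) for d in ctrl.search_frame(n,'wrist')[:3]])
E
```

```text
time_s: 1.48
eef_pos: [527.4, -14.0, 322.2]
ee_rot: [-0.536, 0.536, -0.462, 0.461]
force: [0.2, -0.6, 0.2]
grip_width: 0.998
time_s: 1.82
eef_pos: [545.2, -49.4, 321.8]
ee_rot: [-0.536, 0.536, -0.462, 0.461]
force: [0.1, 0.1, -0.6]
grip_width: 0.998
row [ 1.32 -0.79  1.31] [ 0.0002  0.0068 -0.0003]
carrier_grip [(array([313.6, 238.6]), 0.67)]
carrier [(array([314. , 237.8]), 0.66)]
lid_grip [(array([268.8, 187.9]), 0.83)]
button_top [(array([206.2, 282.8]), 0.7)]
```

View pics/w1.png

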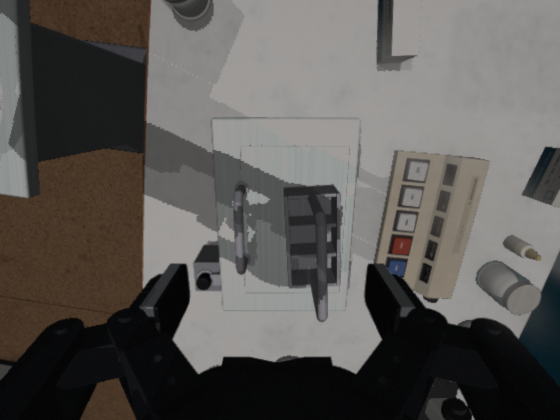

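```bash
python3 -c "
from h import *
go([605,-100,265],.143)"
```

```text
row [5.96 5.75 5.15] [-0.0005  0.0073  0.0002]
```

Run:
```python
import cv2
a=cv2.imread('pics/w1.png')
cv2.imwrite('pics/c_w1.png',cv2.resize(a[170:330,180:370],None,fx=3.7,fy=3.7,interpolation=cv2.INTER_CUBIC))
```

```text
(no output)
```

View pics/c_w1.png

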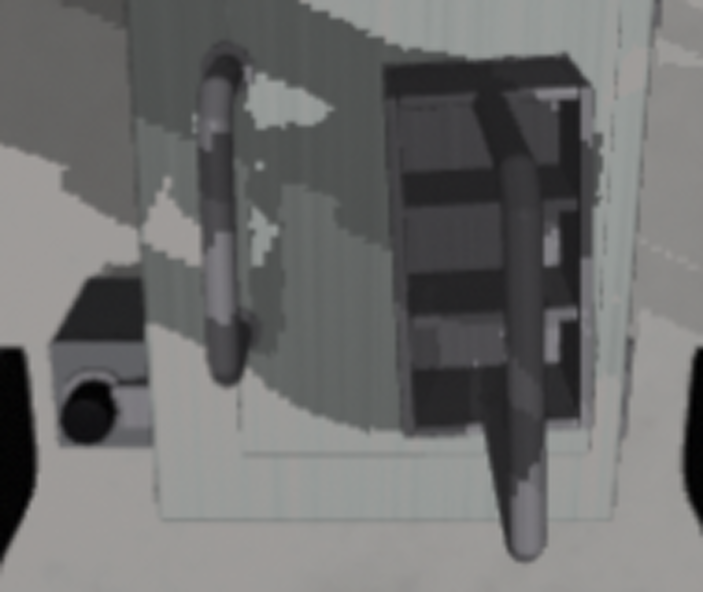

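```bash
python3 -m inch '[6,5.75,5.15,0,0.007,0, 6,5.75,5.15,0,0.007,0, 6,5.75,5.15,0,0.007,0, 6,5.75,5.15,0,0.007,0,6,5.75,5.15,0,0.007,0]'
python3 - <<'E'
from h import *
c=ctrl.get_calibration('wrist');im=ctrl.capture('wrist');cv2.imwrite('pics/w2.png',im[:,:,::-1]);np.save('w2.npy',c,allow_pickle=True)
E
```

```text
time_s: 2.48
eef_pos: [605.1, -100.9, 264.5]
ee_rot: [-0.534, 0.534, -0.463, 0.463]
force: [-1.2, -0.5, 0.5]
grip_width: 0.998
```

View pics/w2.png

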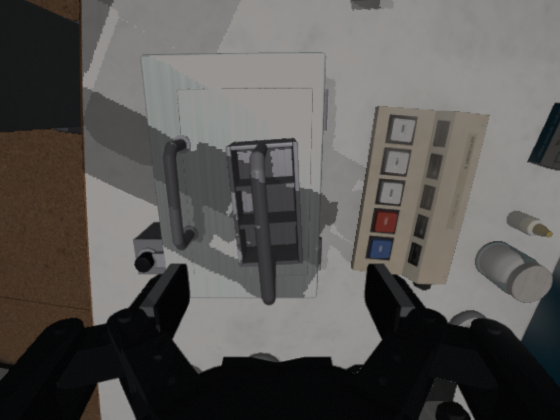

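Run:
```python
from h import *
c1=np.load('w1.npy',allow_pickle=True).item();c2=np.load('w2.npy',allow_pickle=True).item()
t=ctrl.get_calibration('top')
f=lambda x,y:(180+(x+.5)/3.7-.5,170+(y+.5)/3.7-.5)
P={}
for n,a,b in [('carL',f(517,165),(260,153)),('carR',f(525,545),(268,296)),('lidL',f(216,85),(170.5,150)),('lidR',f(227,370),(180,243)),('btn',f(88,410),(145,262)),('FL',f(123,-193),(143,55)),('FR',f(160,519),(168,296)),('BR',f(614,519),(317,297))]:
    X,e=tri([(c1,a),(c2,b)]);P[n]=X;print(n,X.round(1),np.round(e,1))
for a,b in(('carR','carL'),('lidR','lidL'),('FR','FL')):
    d=P[b]-P[a];print(a,b,'mid',((P[a]+P[b])/2).round(1),'len',np.linalg.norm(d).round(1),'yaw',np.arctan2(-d[0],d[1]).round(3))
print(tool())
for z in (212,):
  for n,u in(('w1L',f(517,165)),('w1R',f(525,545))): print(n,onz(c1,u,z).round(1))
  for n,u in(('w2L',(260,153)),('w2R',(268,296))): print(n,onz(c2,u,z).round(1))
for u in((170.5,150),(180,243)): print(onz(c2,u,137).round(1))
```

```text
carL [585.3 -54.  202.7] [1.5 1.5]
carR [ 605.5 -156.4  211.2] [0.8 0.8]
lidL [500.7 -70.1 120.9] [2. 2.]
lidR [ 517.2 -158.7  135.7] [0.4 0.4]
btn [ 464.3 -210.9   88.8] [0.5 0.5]
FL [459.2  10.4  91.8] [0. 0.]
FR [ 497.7 -242.1  105.3] [0.2 0.2]
BR [ 670.9 -225.7   93. ] [0.2 0.2]
carR carL mid [ 595.4 -105.2  207. ] len 104.7 yaw 0.194
lidR lidL mid [ 509.  -114.4  128.3] len 91.3 yaw 0.184
FR FL mid [ 478.4 -115.8   98.6] len 255.9 yaw 0.151
(array([ 605.06300568, -100.54895077,  265.63279343]), Rotation.from_matrix(array([[ 1.42255745e-01,  1.04140410e-03,  9.89829389e-01],
                            [-9.89829862e-01, -2.38665132e-04,  1.42256064e-01],
                            [ 3.84383811e-04, -9.99999429e-01,  9.96861395e-04]])))
w1L [582.7 -52.5 212. ]
w1R [ 605.2 -156.8  212. ]
w2L [586.6 -51.6 212. ]
w2R [ 605.6 -154.9  212. ]
[505.  -69.5 137. ]
[ 517.7 -157.7  137. ]
```

```bash
python3 -c "
from h import *
go([595.5,-104,192],.195)"
```

```text
row [ 0.2   7.36 -1.  ] [-0.001  -0.0523  0.0004]
```

```bash
python3 -m inch '[0.2,3.5,-1,0,-0.052,0, 0.2,7.36,-1,0,-0.052,0, 0.2,7.36,-1,0,-0.052,0,0.2,7.36,-1,0,-0.052,0]'; python3 -m inch '[0,0,0,0,0,0, 0,0,0,0,0,0, 0,0,0,0,0,0, 0,0,0,0,0,0, 0,0,0,0,0,0, 0,0,0,0,0,0]' 0.4 30;python3 - <<'E'
from h import *
c=ctrl.get_calibration('wrist');im=ctrl.capture('wrist');cv2.imwrite('pics/w3.png',im[:,:,::-1]);np.save('w3.npy',c,allow_pickle=True)
E
```

```text
time_s: 2.87
eef_pos: [595.2, -103.9, 192.1]
ee_rot: [-0.546, 0.546, -0.449, 0.449]
force: [0.0, 0.4, 0.4]
grip_width: 1.001
time_s: 3.37
eef_pos: [595.7, -104.8, 191.4]
ee_rot: [0.546, -0.546, 0.449, -0.449]
force: [-1.4, -0.5, 0.3]
grip_width: 0.303
```

View pics/w3.png

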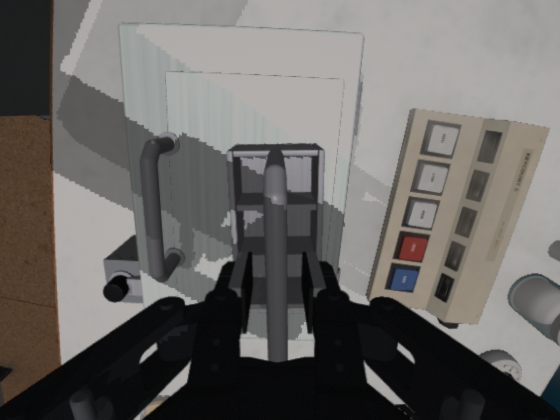

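The bar sits centred between the pads, along column 276 from row 165 to 355, and is aligned with them. I'll close on it.

```bash
python3 -m inch '[0,0,0,0,0,0, 0,0,0,0,0,0, 0,0,0,0,0,0, 0,0,0,0,0,0, 0,0,0,0,0,0]' 1 60; python3 -m inch '[0,-1,0,0,0,0, 0,-2.5,0,0,0,0, 0,-4,0,0,0,0, 0,-6,0,0,0,0,0,-8,0,0,0,0, 0,-8,0,0,0,0]';python3 - <<'E'
from h import *
c=ctrl.get_calibration('wrist');im=ctrl.capture('wrist');cv2.imwrite('pics/w4.png',im[:,:,::-1])
E
```

```text
time_s: 3.83
eef_pos: [595.7, -104.8, 191.1]
ee_rot: [0.546, -0.546, 0.449, -0.449]
force: [-0.4, 0.4, 2.0]
grip_width: 0.097
time_s: 4.33
eef_pos: [596.6, -105.1, 275.4]
ee_rot: [0.547, -0.545, 0.447, -0.452]
force: [-0.5, 0.3, -1.2]
grip_width: 0.091
```

View pics/w4.png

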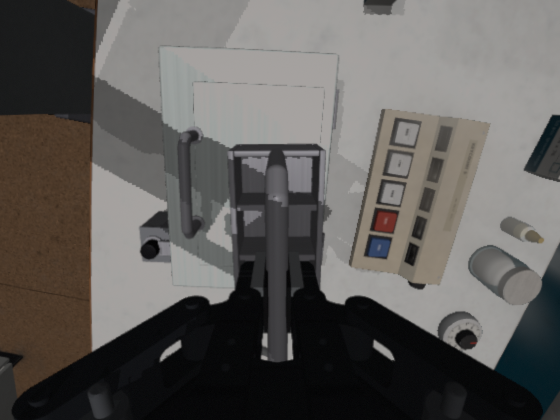

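```bash
python3 -c "
from h import *
go([480,197,280],1.065)"
```

```text
row [-31.86  -0.79  -5.57] [-0.0021 -0.871   0.0033]
```

```bash
python3 -m inch '[-2,-0.8,-0.3,0,-0.08,0, -5,-0.8,-0.9,0,-0.18,0, -9,-0.8,-1.6,0,-0.28,0, -13,-0.8,-2.3,0,-0.38,0, -17,-0.8,-3,0,-0.48,0, -21,-0.8,-3.7,0,-0.58,0, -25,-0.8,-4.4,0,-0.68,0, -29,-0.8,-5.1,0,-0.78,0]';python3 -c "
from h import *
go([480,197,280],1.065)"
```

```text
time_s: 5.05
eef_pos: [488.1, 171.5, 277.7]
ee_rot: [-0.676, 0.677, -0.207, 0.206]
force: [0.2, 0.3, -0.8]
grip_width: 0.094
row [-2.1  -0.23  1.66] [ 0.0012 -0.0863 -0.0017]
```

```bash
python3 -m inch '[-1.5,-0.2,1,0,-0.04,0, -2.1,-0.2,1.66,0,-0.086,0, -2.1,-0.2,1.66,0,-0.086,0, -2.1,-0.2,1.66,0,-0.086,0]';python3 - <<'E'
from h import *
print(tool()[0])
c=ctrl.get_calibration('wrist');im=ctrl.capture('wrist');cv2.imwrite('pics/w5.png',im[:,:,::-1]);np.save('w5.npy',c,allow_pickle=True)
E
```

```text
time_s: 5.38
eef_pos: [481.3, 195.4, 280.0]
ee_rot: [-0.684, 0.684, -0.179, 0.178]
force: [0.2, -0.6, -1.1]
grip_width: 0.092
[481.33501705 195.42177185 279.95485657]
```

View pics/w5.png

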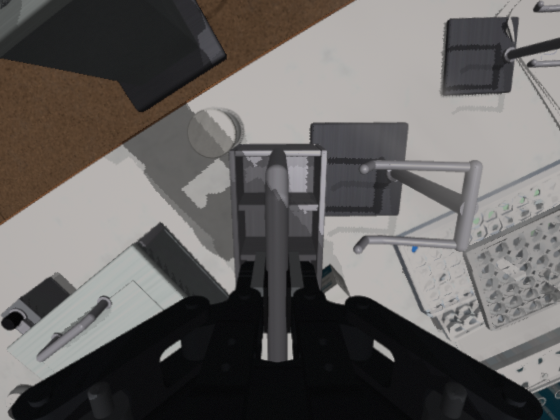

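Run:
```python
from h import *
c=np.load('w5.npy',allow_pickle=True).item();t=ctrl.get_calibration('top')
th=lambda x,y:(120+(x+.5)/5.6-.5,160+(y+.5)/5.6-.5)
P={}
for n,a,b in [('tip+',(366,169),th(500,340)),('tip-',(361,246),th(562,240)),('bk+',(475,164),th(372,268)),('bk-',(466,245),th(430,165))]:
    X,e=tri([(c,a),(t,b)]);P[n]=X;print(n,X.round(1),np.round(e,1))
m=(P['tip+']+P['tip-'])/2;b=(P['bk+']+P['bk-'])/2;d=b-m;print(m,b,np.hypot(*d[:2]),np.arctan2(d[1],d[0]));e=P['tip+']-P['tip-'];print(np.arctan2(-e[0],e[1]))
for z in(178,):
  q=[onz(c,u,z) for u in((366,169),(361,246))];print(q,np.arctan2(-(q[0]-q[1])[0],(q[0]-q[1])[1]))
# full fit: x,y,yaw,z(rest)
M=np.array([[-20,34,13],[-20,-34,13],[73,34,-9],[73,-34,-9]],float)
obs=[(c,0,(366,169)),(c,1,(361,246)),(c,2,(475,164)),(c,3,(466,245)),(t,0,th(500,340)),(t,1,th(562,240)),(t,2,th(372,268)),(t,3,th(430,165))]
x,r=fit(obs,M,[524,276,1.065,165]);print(x,r.round(1).tolist())
```

```text
tip+ [481.4 271.8 195.8] [1. 1.]
tip- [543.7 240.7 182.8] [1. 1.]
bk+ [526.7 353.3 179.8] [1.1 1.1]
bk- [588.5 320.8 184.3] [1.6 1.6]
[512.56959599 256.23605922 189.31867684] [557.58897002 337.04293555 182.02837964] 92.50132593769712 1.0625008112146257
1.1087150792351919
[array([486.59507174, 273.87546644, 178.        ]), array([546.72559063, 241.85878677, 178.        ])] 1.0815245733874754
[517.78705368 271.01497097   1.06652069 195.08202113] [[1.9, -0.1], [-0.2, 9.6], [0.6, 0.0], [-4.8, -2.0], [0.2, 0.4], [-0.3, 0.2], [-0.1, 0.9], [0.1, 1.7]]
```

```bash
python3 -m inch '[-4,2,0,0,0,0, -8,4,0,0,0,0, -8,4,0,0,0,0, -8,4,0,0,0,0, -8,4,0,0,0,0]';python3 - <<'E'
from h import *
print(tool()[0])
c=ctrl.get_calibration('wrist');im=ctrl.capture('wrist');cv2.imwrite('pics/w6.png',im[:,:,::-1]);np.save('w6.npy',c,allow_pickle=True)
a=im[:,:,::-1];cv2.imwrite('pics/c_w6.png',cv2.resize(a[180:400,270:560],None,fx=2.5,fy=2.5,interpolation=cv2.INTER_CUBIC))
a=cv2.imread('pics/w5.png');cv2.imwrite('pics/c_w5.png',cv2.resize(a[100:300,290:540],None,fx=2.9,fy=2.9,interpolation=cv2.INTER_CUBIC))
E
```

```text
time_s: 5.85
eef_pos: [412.7, 234.0, 241.3]
ee_rot: [0.684, -0.684, 0.179, -0.179]
force: [0.9, -0.6, -0.9]
grip_width: 0.091
[412.69930731 233.97693489 241.31840703]
```

View pics/w6.png

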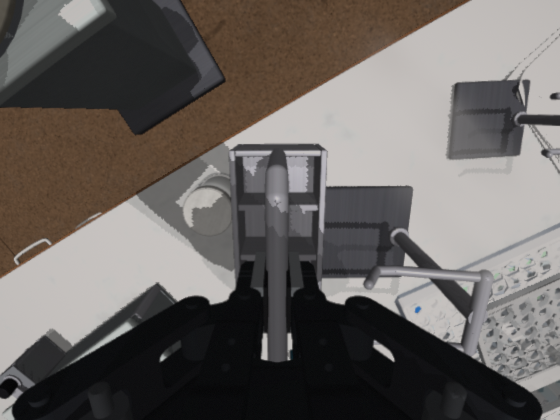

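View pics/c_w5.png

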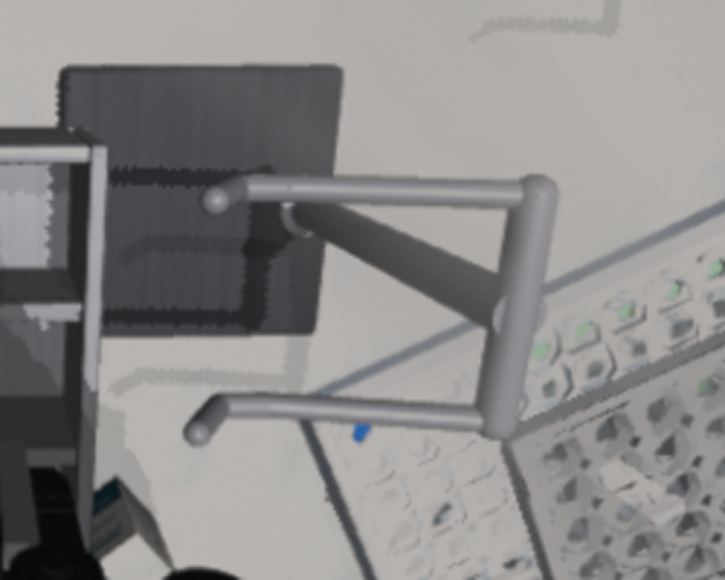

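Run:
```python
from h import *
c=np.load('w5.npy',allow_pickle=True).item();d=np.load('w6.npy',allow_pickle=True).item();t=ctrl.get_calibration('top')
th=lambda x,y:(120+(x+.5)/5.6-.5,160+(y+.5)/5.6-.5)
for n,a,b in [('tip+',(364,169.5),(370,284)),('bend+',(375.1,164.3),(381,270)),('cor+',(475.4,165.4),(487,276)),('cor-',(461.3,244),(467,348))]:
    X,e=tri([(c,a),(d,b)]);print(n,X.round(1),np.round(e,1))
# model: tip (-20,34,zt) , bend (-?, ) , corner (73,34,zp); unknown zt,zp
obs=[(c,'t',1,(364,169.5)),(c,'t',-1,(357.8,249.8)),(d,'t',1,(370,284)),(c,'c',1,(475.4,165.4)),(c,'c',-1,(461.3,244)),(d,'c',1,(486,276)),(t,'t',1,th(500,340)),(t,'t',-1,th(562,240)),(t,'c',1,th(372,268)),(t,'c',-1,th(430,165))]
def f(p):
    r=[]
    for cc,k,s,uv in obs:
        m=[-20,34*s,p[3]] if k=='t' else [73,34*s,p[4]]
        r.append((proj(cc,yaw(p[0],p[1],0,p[2],m))[0]-uv)*(2 if cc is t else 1))
    return np.concatenate(r)
r=least_squares(f,[524,276,1.065,180,165],loss='soft_l1',f_scale=2);print(r.x.round(3));print(f(r.x).reshape(-1,2).round(1).tolist())
```

```text
tip+ [483.6 271.1 187.4] [0.4 0.4]
bend+ [489.6 284.2 168.5] [0.3 0.3]
cor+ [525.6 352.5 183.4] [0.3 0.3]
cor- [586.1 319.  182.4] [0.6 0.6]
[521.947 272.282   1.071 189.532 181.723]
[[0.6, -0.7], [0.9, -0.6], [-0.5, 0.4], [-0.1, 1.1], [0.2, -0.2], [-0.2, 0.3], [1.7, -0.1], [0.2, -0.0], [-0.3, -0.0], [-0.2, 1.6]]
```

```bash
python3 -c "
from h import *
go([486,206.5,190],1.071)"
```

```text
row [7.68 5.16 1.18] [-0.0008 -0.0127  0.0013]
```

```bash
python3 -m inch '[3,1.5,0.2,0,-0.01,0, 6,3,0.7,0,-0.0127,0, 7.7,5,1.2,0,-0.0127,0, 7.7,5.1,1.2,0,-0.0127,0,7.7,5.1,1.2,0,-0.0127,0]';python3 - <<'E'
from h import *
print(tool()[0])
for n in('wrist','scene'):
  im=ctrl.capture(n);cv2.imwrite(f'pics/{n}7.png',im[:,:,::-1])
a=im[:,:,::-1];cv2.imwrite('pics/c_s7.png',cv2.resize(a[140:270,170:330],None,fx=4.6,fy=4.6,interpolation=cv2.INTER_CUBIC))
go([522,272.3,190],1.071)
E
```

```text
time_s: 6.32
eef_pos: [485.9, 206.2, 189.2]
ee_rot: [-0.685, 0.685, -0.176, 0.175]
force: [-0.5, -0.5, -0.8]
grip_width: 0.092
[485.91102854 206.19442235 189.15850964]
row [0.1  0.09 7.47] [-0.0008  0.0009  0.0009]
```

View pics/wrist7.png

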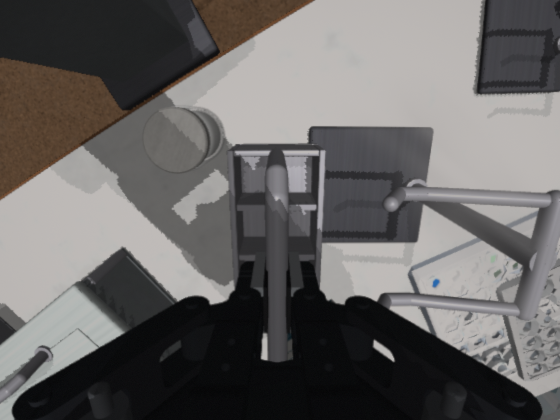

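View pics/c_s7.png

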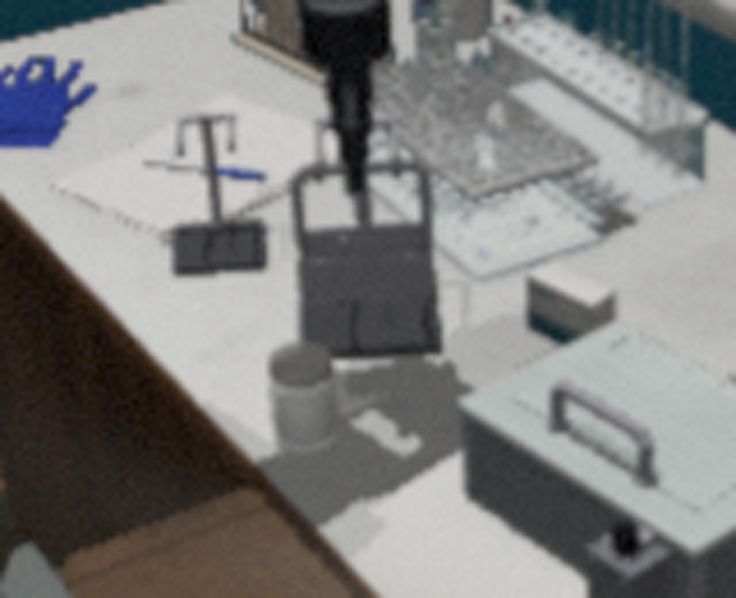

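```bash
python3 - <<'E'
from h import *
c=np.load('w5.npy',allow_pickle=True).item();d=np.load('w6.npy',allow_pickle=True).item();e=ctrl.get_calibration('wrist')
print(tri([(c,(364,169.5)),(d,(370,284)),(e,(391,203))]))
print(tri([(c,(357.8,249.8)),(e,(385,299))]))
# bar height: bar ends project check
p,R=tool();g=p+np.array([0,0,21]);ax=R.as_matrix()[:,0]
print(proj(e,np.array([g-54*ax,g])))
E
python3 -m inch '[0,0,1.5,0,0,0, 0,0,3,0,0,0]'
```

```text
(array([482.72338839, 271.40035547, 188.77434966]), [0.9701870859400997, 0.1566013757867617, 0.9400711570105796])
(array([563.21770512, 244.30289167, 150.63712096]), [5.735658716596686, 5.73565871659668])
[[280.27722291 171.00331154]
 [279.88632987 288.01204517]]
time_s: 6.58
eef_pos: [499.5, 234.1, 191.7]
ee_rot: [0.686, -0.685, 0.174, -0.175]
force: [-0.1, 0.3, -1.3]
grip_width: 0.092
```

```bash
python3 -m inch '[0,0.1,2,0,0,0, 0,0.1,4.4,0,0,0, 0,0.1,4.4,0,0,0, 0,0.1,4.4,0,0,0]';python3 - <<'E'
from h import *
go([522,272.3,190],1.071)
for n in('wrist','scene'):
  im=ctrl.capture(n);cv2.imwrite(f'pics/{n}8.png',im[:,:,::-1])
a=im[:,:,::-1];cv2.imwrite('pics/c_s8.png',cv2.resize(a[140:270,170:330],None,fx=4.6,fy=4.6,interpolation=cv2.INTER_CUBIC))
E
```

```text
time_s: 6.92
eef_pos: [520.2, 273.3, 190.0]
ee_rot: [0.686, -0.685, 0.173, -0.174]
force: [-0.7, 0.1, -2.0]
grip_width: 0.09
row [ 0.2  -0.   -0.01] [-0.0011  0.0033  0.0012]
```

View pics/wrist8.png

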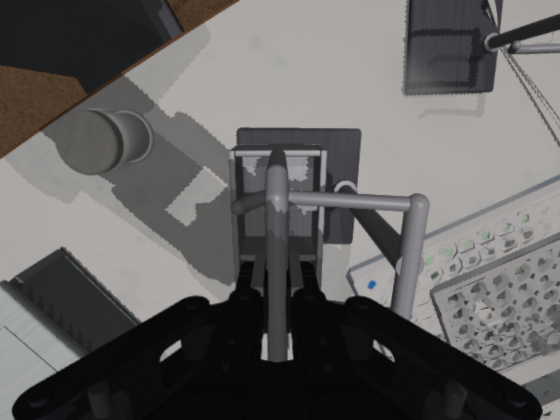

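View pics/c_s8.png

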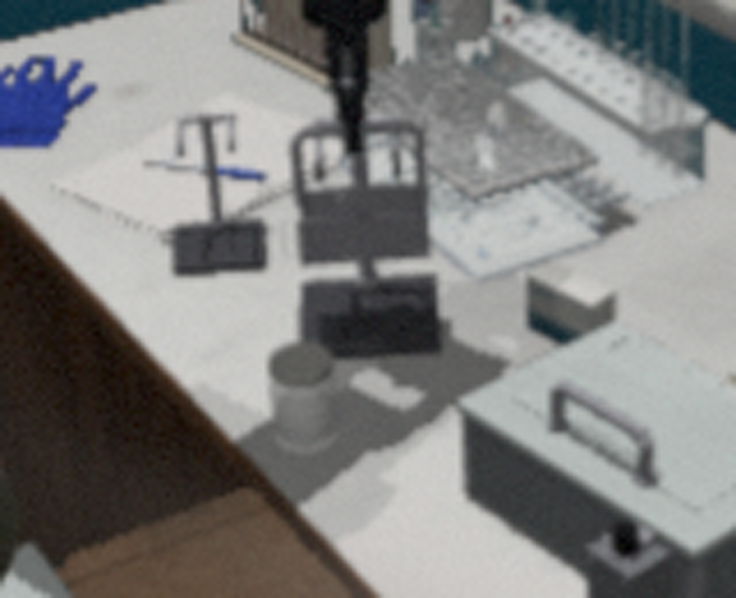

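```bash
python3 -m inch '[0.2,1.2,0,0,0,0, 0.2,2.4,0,0,0,0, 0.2,2.4,0,0,0,0]'; python3 -m inch '[0,0.3,0,0,0,0, 0,0.5,0,0,0,0, 0,0.5,0,0,0,0]'; python3 -m inch '[0,0.3,0,0,0,0, 0,0.4,0,0,0,0, 0,0.4,0,0,0,0]'
```

```text
time_s: 7.27
eef_pos: [521.0, 270.6, 163.5]
ee_rot: [-0.685, 0.686, -0.175, 0.174]
force: [-0.2, -0.4, -2.2]
grip_width: 0.096
time_s: 7.52
eef_pos: [522.1, 271.4, 160.4]
ee_rot: [0.685, -0.685, 0.174, -0.175]
force: [-0.5, 0.2, -2.1]
grip_width: 0.093
time_s: 7.77
eef_pos: [522.1, 271.5, 156.1]
ee_rot: [0.685, -0.685, 0.174, -0.174]
force: [0.4, -0.7, -0.7]
grip_width: 0.094
```

```bash
python3 -m inch '[0,0.2,0,0,0,0, 0,0.2,0,0,0,0]'; python3 -m inch '[0,0.2,0,0,0,0, 0,0.2,0,0,0,0]';python3 -m inch '[0,0.2,0,0,0,0, 0,0.2,0,0,0,0]'
```

```text
time_s: 7.93
eef_pos: [522.2, 271.6, 155.6]
ee_rot: [0.686, -0.685, 0.174, -0.175]
force: [-3.9, -2.3, 10.3]
grip_width: 0.096
time_s: 8.1
eef_pos: [522.4, 271.6, 155.3]
ee_rot: [0.686, -0.685, 0.173, -0.175]
force: [-9.2, -4.6, 20.6]
grip_width: 0.094
time_s: 8.27
eef_pos: [522.5, 271.7, 155.0]
ee_rot: [0.686, -0.685, 0.173, -0.176]
force: [-13.2, -5.6, 32.7]
grip_width: 0.095
```

```bash
python3 -m inch '[0,-0.5,0,0,0,0, 0,-0.5,0,0,0,0]'; python3 -m inch '[0,0,0,0,0,0, 0,0,0,0,0,0, 0,0,0,0,0,0, 0,0,0,0,0,0,0,0,0,0,0,0,0,0,0,0,0,0]' -0.1;python3 - <<'E'
from h import *
for n in('wrist','scene'):
  im=ctrl.capture(n);cv2.imwrite(f'pics/{n}9.png',im[:,:,::-1])
a=im[:,:,::-1];cv2.imwrite('pics/c_s9.png',cv2.resize(a[140:270,170:330],None,fx=4.6,fy=4.6,interpolation=cv2.INTER_CUBIC))
E
```

```text
time_s: 8.43
eef_pos: [522.4, 271.7, 156.3]
ee_rot: [0.686, -0.685, 0.174, -0.175]
force: [0.8, -0.6, -3.1]
grip_width: 0.091
time_s: 8.93
eef_pos: [522.0, 271.5, 154.8]
ee_rot: [-0.685, 0.685, -0.174, 0.174]
force: [0.4, 0.0, 0.5]
grip_width: 0.547
```

View pics/wrist9.png

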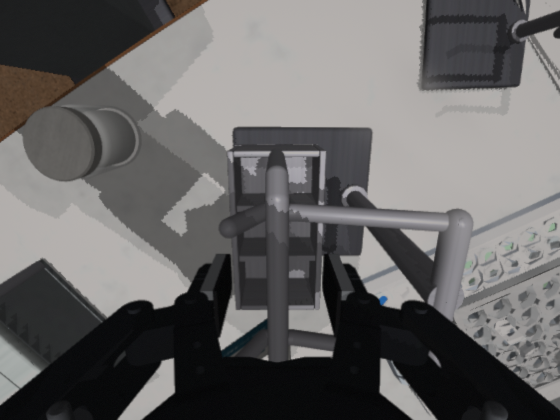

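View pics/c_s9.png

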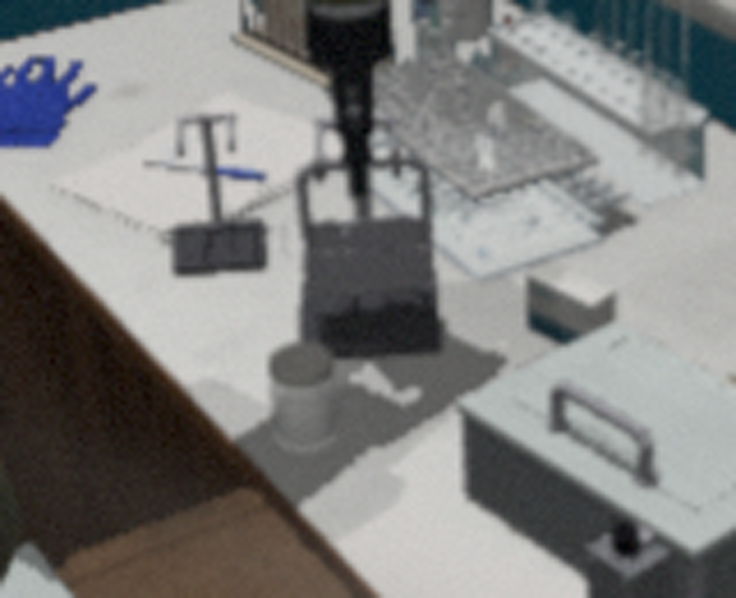

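```bash
python3 -m inch '[0,-1,0,0,0,0, 0,-3,0,0,0,0, 0,-6,0,0,0,0, 0,-9,0,0,0,0, 0,-12,0,0,0,0, 0,-12,0,0,0,0]'
python3 - <<'E'
from h import *
for n in('wrist','top'):
  im=ctrl.capture(n);cv2.imwrite(f'pics/{n}10.png',im[:,:,::-1])
a=im[:,:,::-1];cv2.imwrite('pics/c_t10.png',cv2.resize(a[160:260,120:260],None,fx=5.6,fy=5.6,interpolation=cv2.INTER_CUBIC))
go([507,-100,215],.147)
E
```

```text
time_s: 9.53
eef_pos: [523.4, 272.0, 282.2]
ee_rot: [0.687, -0.683, 0.171, -0.178]
force: [-0.3, 0.1, 1.1]
grip_width: 0.549
row [ 16.4    6.11 -33.38] [-2.500e-03  9.258e-01  9.000e-04]
```

View pics/wrist10.png

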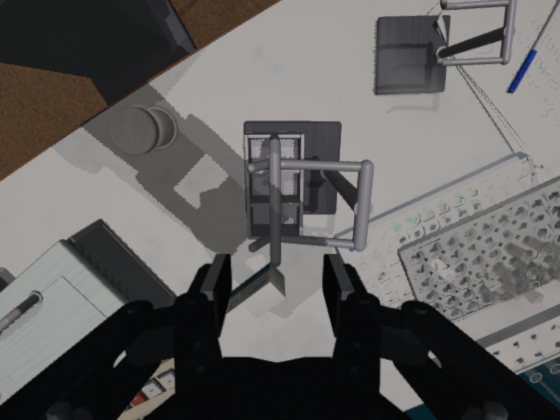

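The carrier hangs free with its bar across both prongs (prongs at rows 165 and 240, bar along column 275). Next is the lid handle.

```bash
python3 -m inch '[1,0,-3.5,0,0.12,0, 3,0,-7.5,0,0.24,0, 5,0,-11.5,0,0.36,0, 7,0,-15.5,0,0.48,0, 9,0,-19,0,0.6,0, 11,0,-23,0,0.7,0, 13,1,-27,0,0.8,0, 15,3,-31,0,0.9,0]'; python3 -c "
from h import *
go([507,-100,215],.147)"
```

```text
time_s: 10.3
eef_pos: [506.0, -54.3, 252.9]
ee_rot: [0.54, -0.54, 0.456, -0.457]
force: [1.6, -0.0, 1.2]
grip_width: 0.55
row [ 4.52  3.79 -0.67] [-0.0011  0.0205  0.0006]
```

```bash
python3 -m inch '[3,2,-0.5,0,0.02,0, 4.5,3.8,-0.6,0,0.02,0, 4.5,3.8,-0.6,0,0.02,0, 4.5,3.8,-0.6,0,0.02,0]'
python3 - <<'E'
from h import *
print(tool()[0])
c=ctrl.get_calibration('wrist');im=ctrl.capture('wrist');cv2.imwrite('pics/w11.png',im[:,:,::-1]);np.save('w11.npy',c,allow_pickle=True)
E
```

```text
time_s: 10.63
eef_pos: [507.5, -97.5, 213.6]
ee_rot: [-0.536, 0.537, -0.462, 0.46]
force: [0.8, 0.1, 1.0]
grip_width: 0.548
[507.50645007 -97.50345388 213.60220275]
```

View pics/w11.png

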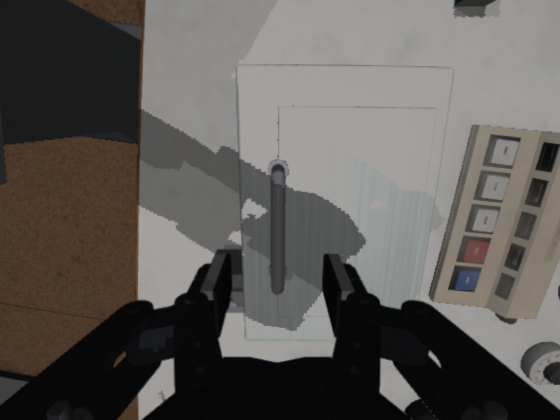

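Run:
```python
from h import *
c1=np.load('w1.npy',allow_pickle=True).item();c2=np.load('w2.npy',allow_pickle=True).item();c3=np.load('w11.npy',allow_pickle=True).item()
f=lambda x,y:(180+(x+.5)/3.7-.5,170+(y+.5)/3.7-.5)
L=tri([(c1,f(217,88)),(c2,(170.5,151)),(c3,(278.5,172))]);R=tri([(c1,f(227,370)),(c2,(180,242)),(c3,(278,288))]);print(L,R,(L[0]+R[0])/2)
d=L[0]-R[0];print(np.arctan2(-d[0],d[1]),np.linalg.norm(d))
a,b=onz(c3,(278.5,172),137),onz(c3,(278,288),137);print(a,b,(a+b)/2,np.arctan2(-(a-b)[0],(a-b)[1]))
go([(a+b)[0]/2,(a+b)[1]/2,118],.147)
```

```text
(array([502.66289385, -67.87942828, 127.90770318]), [0.6484318609871011, 3.88405280621057, 3.239455419900447]) (array([ 517.21652574, -157.90652178,  136.77197923]), [0.5711101757419098, 1.0799989733560895, 0.528367740964806]) [ 509.9397098  -112.89297503  132.33984121]
0.1602718038399801 91.62565772392384
[502.70753144 -62.98358061 137.        ] [ 516.99042194 -158.32615964  137.        ] [ 509.84897669 -110.65487013  137.        ] 0.14870021223664584
row [ 1.39  9.67 -0.02] [ 0.0007  0.0058 -0.0008]
```

```bash
python3 -m inch '[1.4,3,0,0,0,0, 1.4,6,0,0,0,0, 1.4,9,0,0,0,0, 1.4,9.6,0,0,0,0, 1.4,9.6,0,0,0,0,1.4,9.6,0,0,0,0]'; python3 -m inch '[0,0,0,0,0,0, 0,0,0,0,0,0, 0,0,0,0,0,0, 0,0,0,0,0,0, 0,0,0,0,0,0, 0,0,0,0,0,0, 0,0,0,0,0,0]' 1 40
python3 - <<'E'
from h import *
print(tool()[0])
im=ctrl.capture('wrist');cv2.imwrite('pics/w12.png',im[:,:,::-1])
E
```

```text
time_s: 11.18
eef_pos: [511.3, -110.9, 120.6]
ee_rot: [0.537, -0.537, 0.459, -0.461]
force: [0.2, -0.0, -0.3]
grip_width: 0.549
time_s: 11.77
eef_pos: [510.0, -111.6, 120.1]
ee_rot: [-0.536, 0.537, -0.46, 0.46]
force: [-5.9, 0.0, 9.3]
grip_width: 0.108
[ 509.998075   -111.57641758  120.07901389]
```

View pics/w12.png

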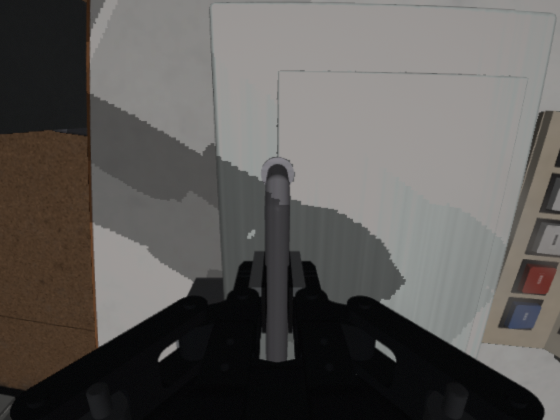

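```bash
for i in 1; do python3 -m inch '[0,-0.15,0.05,0,0,0, 0,-0.3,0.1,0,0,0, 0,-0.3,0.1,0,0,0]'; done; python3 -m inch '[0,-0.2,0.05,0,0,0, 0,-0.2,0.05,0,0,0]'
```

```text
time_s: 12.07
eef_pos: [510.6, -111.4, 122.0]
ee_rot: [-0.536, 0.537, -0.461, 0.46]
force: [-5.3, -2.3, -0.8]
grip_width: 0.109
time_s: 12.23
eef_pos: [510.9, -111.4, 122.8]
ee_rot: [-0.536, 0.537, -0.461, 0.46]
force: [-3.2, -5.3, -9.7]
grip_width: 0.111
```

```bash
python3 -m inch '[0,-0.2,0.05,0,0,0, 0,-0.2,0.05,0,0,0]'
```

```text
time_s: 12.4
eef_pos: [510.8, -111.3, 123.1]
ee_rot: [-0.536, 0.538, -0.462, 0.459]
force: [0.3, -6.9, -24.8]
grip_width: 0.109
```

The 25 N pull stopped after about 3 mm, so the catch is holding the lid. I'll ease off, let go and press the button.

```bash
python3 -m inch '[0,0.3,-0.1,0,0,0, 0,0.6,-0.2,0,0,0, 0,0.6,-0.2,0,0,0]'; python3 -m inch '[0,0,0,0,0,0, 0,0,0,0,0,0, 0,0,0,0,0,0, 0,0,0,0,0,0]' 0.2;  python3 -m inch '[0,-2,0,0,0,0, 0,-5,0,0,0,0, 0,-9,0,0,0,0,0,-10,0,0,0,0,0,-10,0,0,0,0]' 1
python3 - <<'E'
from h import *
go([464,-206,160],.147)
E
```

```text
time_s: 12.65
eef_pos: [510.0, -111.5, 120.2]
ee_rot: [-0.536, 0.537, -0.461, 0.46]
force: [-5.3, -2.4, 0.5]
grip_width: 0.108
time_s: 12.98
eef_pos: [510.7, -111.3, 120.1]
ee_rot: [0.537, -0.537, 0.46, -0.461]
force: [0.2, -0.1, -0.8]
grip_width: 0.401
time_s: 13.4
eef_pos: [511.6, -111.8, 223.1]
ee_rot: [0.537, -0.536, 0.458, -0.463]
force: [-0.0, -0.3, -0.8]
grip_width: -0.0
row [ 8.57  6.3  -6.18] [-0.0058  0.0059  0.0037]
```

```bash
python3 -m inch '[4,1,-3,0,0,0, 7,3.5,-6,0,0,0, 7,5.8,-6,0,0,0, 7,5.8,-6,0,0,0, 7,5.8,-6,0,0,0]'
python3 - <<'E'
from h import *
p,R=tool();print(p)
c=ctrl.get_calibration('wrist');im=ctrl.capture('wrist');cv2.imwrite('pics/w13.png',im[:,:,::-1]);np.save('w13.npy',c,allow_pickle=True)
print(proj(c,np.array([p])))
for d in ctrl.search_frame('button_top','wrist')[:2]: print(d,onz(c,d['uv'],102))
E
```

```text
time_s: 13.82
eef_pos: [460.9, -189.4, 160.4]
ee_rot: [0.536, -0.536, 0.462, -0.46]
force: [0.1, 0.2, 0.2]
grip_width: 0.004
[ 460.93224331 -189.37237304  160.41380812]
[[277.96035132 264.47372758]]
{'uv': [279.6, 245.4], 'score': 0.71} [ 464.47711514 -204.13342252  102.        ]
```

View pics/w13.png

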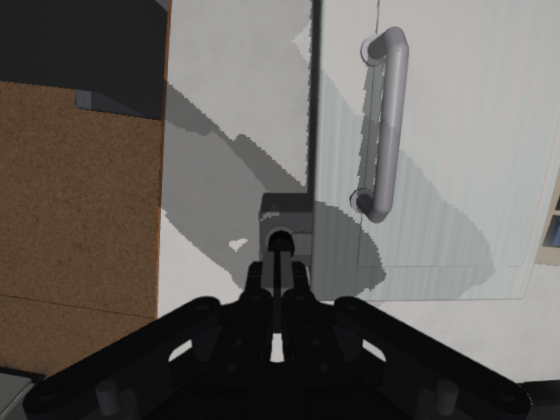

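Run:
```python
from h import *
c1=np.load('w1.npy',allow_pickle=True).item();c2=np.load('w2.npy',allow_pickle=True).item();c3=np.load('w3.npy',allow_pickle=True).item();c=np.load('w13.npy',allow_pickle=True).item()
f=lambda x,y:(180+(x+.5)/3.7-.5,170+(y+.5)/3.7-.5)
for q,u in((c1,f(88,412)),(c2,(145,262)),(c3,(116,289)),(c,(281,245))): print(onz(q,u,102).round(1))
# predicted ring for candidates in w13
for cand in((466,-206),(465,-204),(466,-208)):
  ring=[[cand[0]+10*np.cos(t),cand[1]+10*np.sin(t),102] for t in np.linspace(0,2*np.pi,9)[:-1]]
  r=proj(c,np.array(ring));print(cand,r.min(0).round(1),r.max(0).round(1))
im=cv2.imread('pics/w13.png');cv2.imwrite('pics/c_w13.png',cv2.resize(im[200:300,230:330],None,fx=6,fy=6,interpolation=cv2.INTER_CUBIC))
im=cv2.imread('pics/w3.png');cv2.imwrite('pics/c_w3.png',cv2.resize(im[220:320,80:180],None,fx=6,fy=6,interpolation=cv2.INTER_CUBIC))
```

```text
[ 466.9 -202.9  102. ]
[ 469.5 -203.8  102. ]
[ 469.  -202.8  102. ]
[ 465.4 -203.7  102. ]
(466, -206) [267.6 235.3] [294.9 260.4]
(465, -204) [266.6 232.5] [294.  257.8]
(466, -208) [267.2 237.9] [294.5 262.8]
```

View pics/c_w13.png

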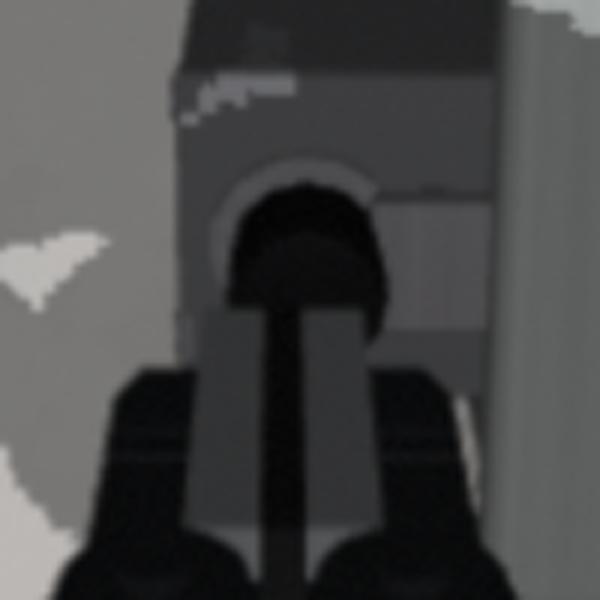

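View pics/c_w3.png

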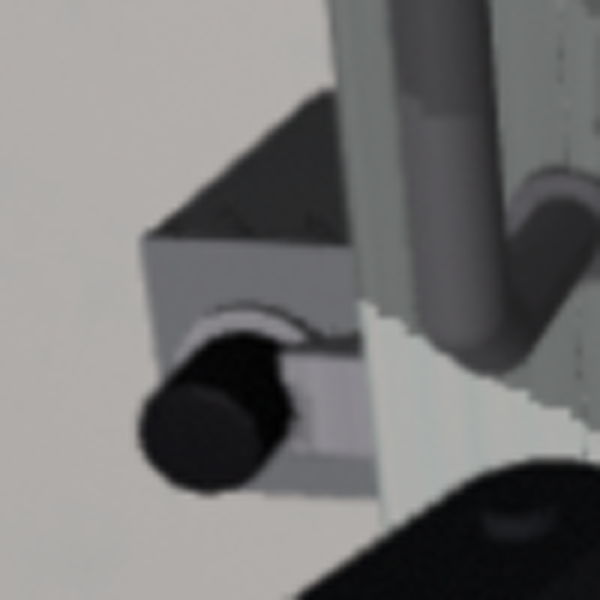

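Run:
```python
from h import *
c3=np.load('w3.npy',allow_pickle=True).item();c=np.load('w13.npy',allow_pickle=True).item()
print(onz(c3,(113,292.8),102),tri([(c3,(113,292.8)),(c,(281.3,251.5))]))
go([466.5,-206.5,110],.147)
```

```text
[ 466.42946129 -207.35130767  102.        ] (array([ 466.23776718, -208.44598376,  101.36772696]), [0.5490093703345567, 0.5490093703345719])
row [1.77 5.25 0.12] [-0.001   0.0064  0.0005]
```

```bash
python3 -m inch '[1.9,2.5,0.1,0,0,0, 1.9,5.2,0.1,0,0,0, 1.9,5.2,0.1,0,0,0, 1.9,5.2,0.1,0,0,0]';  python3 -m inch '[0,0.4,0,0,0,0, 0,0.8,0,0,0,0, 0,0.8,0,0,0,0]'; python3 -m inch '[0,0.4,0,0,0,0, 0,0.4,0,0,0,0]'
```

```text
time_s: 14.25
eef_pos: [466.0, -207.5, 110.3]
ee_rot: [0.537, -0.537, 0.46, -0.46]
force: [0.6, 0.3, 0.5]
grip_width: 0.002
time_s: 14.5
eef_pos: [465.8, -208.0, 102.2]
ee_rot: [0.537, -0.537, 0.46, -0.461]
force: [0.5, -0.2, -0.5]
grip_width: -0.002
time_s: 14.67
eef_pos: [465.8, -208.3, 97.9]
ee_rot: [0.537, -0.537, 0.46, -0.461]
force: [0.9, -0.4, 0.3]
grip_width: -0.003
```

```bash
python3 -m inch '[0,0.2,0,0,0,0, 0,0.3,0,0,0,0]'; python3 -m inch '[0,0.2,0,0,0,0, 0,0.2,0,0,0,0]'
```

```text
time_s: 14.83
eef_pos: [465.8, -208.3, 94.9]
ee_rot: [0.537, -0.537, 0.46, -0.461]
force: [-0.0, 0.9, 3.3]
grip_width: -0.001
time_s: 15.0
eef_pos: [465.8, -208.4, 93.0]
ee_rot: [0.537, -0.537, 0.46, -0.461]
force: [0.1, 0.9, 5.6]
grip_width: -0.001
```

```bash
python3 -m inch '[0,0.2,0,0,0,0, 0,0.2,0,0,0,0]'; python3 -m inch '[0,0.2,0,0,0,0, 0,0.2,0,0,0,0]'; python3 -m inch '[0,0.2,0,0,0,0, 0,0.2,0,0,0,0]'
```

```text
time_s: 15.17
eef_pos: [466.2, -208.6, 92.8]
ee_rot: [0.537, -0.537, 0.46, -0.461]
force: [-4.1, 4.0, 22.8]
grip_width: 0.002
time_s: 15.33
eef_pos: [466.5, -208.9, 92.6]
ee_rot: [0.537, -0.537, 0.459, -0.462]
force: [-9.4, 7.2, 41.3]
grip_width: -0.002
time_s: 15.5
eef_pos: [466.9, -209.1, 92.4]
ee_rot: [0.537, -0.537, 0.458, -0.462]
force: [-13.9, 11.4, 59.0]
grip_width: 0.003
```

The button hit its hard stop at 92.8 mm, which matches 102 − 9 mm. Now back to the handle.

```bash
python3 -m inch '[0,-1,0,0,0,0, 0,-4,0,0,0,0, 0,-8,0,0,0,0, 0,-11,0,0,0,0, 0,-11,0,0,0,0]' 0.2;  python3 - <<'E'
from h import *
p,R=tool();print(p)
c=ctrl.get_calibration('wrist');im=ctrl.capture('wrist');cv2.imwrite('pics/w14.png',im[:,:,::-1])
go([510.3,-111.5,200],.147);go([510.3,-111.5,120],.147)
E
```

```text
time_s: 15.92
eef_pos: [467.3, -209.7, 202.3]
ee_rot: [0.537, -0.537, 0.457, -0.464]
force: [0.4, 0.3, 0.6]
grip_width: 0.401
[ 467.30004185 -209.67422517  202.29097034]
row [-8.97 -0.1   5.82] [-0.0036  0.0057  0.0041]
row [-9.01  7.9   5.79] [-0.0036  0.0057  0.0041]
```

View pics/w14.png

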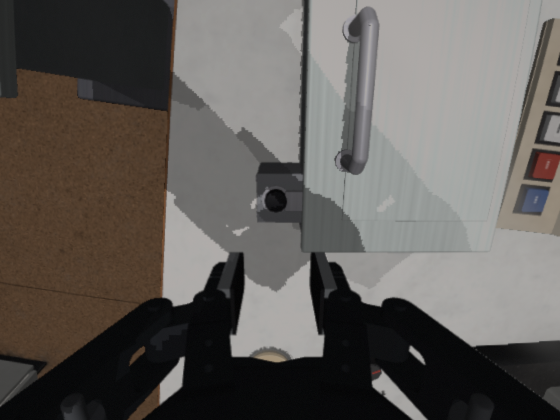

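```bash
python3 -m inch '[-4,0,2.6,0,0,0, -8,0,5.2,0,0,0, -9,0,5.8,0,0.006,0, -9,0,5.8,0,0.006,0, -9,0,5.8,0,0.006,0]'; python3 -c "
from h import *
go([510.5,-111.5,119],.147)"
```

```text
time_s: 16.38
eef_pos: [508.9, -109.6, 195.3]
ee_rot: [-0.535, 0.536, -0.462, 0.461]
force: [0.5, -1.1, 0.2]
grip_width: 0.402
row [0.22 7.63 0.14] [ 0.0022  0.0019 -0.0011]
```

```bash
python3 -m inch '[0.1,3,0.1,0,0,0, 0.2,6,0.1,0,0,0, 0.2,7.6,0.1,0,0,0, 0.2,7.6,0.1,0,0,0]'; python3 -c "
from h import *
go([510.5,-111.5,119],.147)"
```

```text
time_s: 16.72
eef_pos: [508.0, -112.6, 116.7]
ee_rot: [-0.534, 0.536, -0.465, 0.46]
force: [0.1, 0.6, -0.9]
grip_width: 0.4
row [-0.08 -0.23  0.26] [ 0.0067 -0.0018 -0.0041]
```

```bash
python3 -m inch '[-0.1,-0.2,0.2,0.005,0,-0.003, -0.1,-0.2,0.2,0.005,0,-0.003, -0.1,-0.2,0.2,0.005,0,-0.003]';python3 -m inch '[0,0,0,0,0,0, 0,0,0,0,0,0, 0,0,0,0,0,0, 0,0,0,0,0,0, 0,0,0,0,0,0, 0,0,0,0,0,0]' 1 40; python3 -m inch '[0,-0.5,0.15,0,0,0, 0,-1,0.35,0,0,0, 0,-1,0.35,0,0,0]'
```

```text
time_s: 16.97
eef_pos: [512.9, -111.6, 124.2]
ee_rot: [0.536, -0.534, 0.459, -0.465]
force: [0.1, 0.0, -0.1]
grip_width: 0.401
time_s: 17.47
eef_pos: [510.1, -111.6, 123.6]
ee_rot: [-0.535, 0.536, -0.461, 0.463]
force: [-15.9, -3.7, 12.9]
grip_width: 0.113
time_s: 17.72
eef_pos: [513.8, -111.1, 133.2]
ee_rot: [-0.535, 0.536, -0.461, 0.463]
force: [-12.8, -4.6, 2.4]
grip_width: 0.11
```

```bash
cat > arc.py <<'E'
import numpy as np,sys
def T(th,ph): return np.array([-149.3*np.cos(.3557+th)-15.5*np.sin(ph),149.3*np.sin(.3557+th)-15.5*np.cos(ph)])
def rows(th0,ph0,ths,k=.6):
    for t in ths:
        ph=max(ph0,k*(t-.07)); d=T(t,ph)-T(th0,ph0)
        ty=np.array([-np.sin(ph0),-np.cos(ph0)]);tz=np.array([np.cos(ph0),-np.sin(ph0)])
        print(f"{t:.2f}: 0,{d@ty/10:.2f},{d@tz/10:.2f},{-(ph-ph0):.3f},0,0")
E
python3 -c "
from arc import *
rows(.07,0,[.11,.15,.19,.23,.27,.31,.35,.38])"
```

```text
0.11: 0,-0.54,0.22,-0.024,0,0
0.15: 0,-1.07,0.46,-0.048,0,0
0.19: 0,-1.59,0.72,-0.072,0,0
0.23: 0,-2.09,1.01,-0.096,0,0
0.27: 0,-2.59,1.31,-0.120,0,0
0.31: 0,-3.07,1.63,-0.144,0,0
0.35: 0,-3.54,1.97,-0.168,0,0
0.38: 0,-3.88,2.24,-0.186,0,0
```

```bash
python3 -m inch '[0,-0.54,0.05,-0.024,0,0, 0,-1.07,0.25,-0.048,0,0, 0,-1.59,0.52,-0.072,0,0, 0,-2.09,0.81,-0.096,0,0, 0,-2.59,1.1,-0.12,0,0, 0,-3.07,1.43,-0.144,0,0, 0,-3.54,1.77,-0.168,0,0, 0,-3.88,2.04,-0.186,0,0]'; python3 -m inch '[0,0,0,0,0,0]'; python3 -c "
from h import *
p,R=tool();print(p,R.as_matrix().round(3))
from arc import *
rows(.38,.186,[.42,.46,.5,.54,.58,.62,.66,.70])"
```

```text
time_s: 18.38
eef_pos: [535.5, -107.8, 171.7]
ee_rot: [-0.483, 0.583, -0.502, 0.419]
force: [-1.4, -2.7, -2.9]
grip_width: 0.107
time_s: 18.47
eef_pos: [535.7, -107.8, 172.0]
ee_rot: [-0.483, 0.583, -0.501, 0.419]
force: [-4.3, -3.1, 0.3]
grip_width: 0.108
[ 535.72705657 -107.80350704  171.96829332] [[ 0.147 -0.179  0.973]
 [-0.989 -0.03   0.143]
 [ 0.004 -0.983 -0.182]]
0.42: 0,-0.50,0.28,-0.024,0,0
0.46: 0,-0.99,0.59,-0.048,0,0
0.50: 0,-1.47,0.91,-0.072,0,0
0.54: 0,-1.94,1.26,-0.096,0,0
0.58: 0,-2.38,1.62,-0.120,0,0
0.62: 0,-2.82,2.00,-0.144,0,0
0.66: 0,-3.24,2.39,-0.168,0,0
0.70: 0,-3.64,2.80,-0.192,0,0
```

```bash
python3 -m inch '[0,-0.5,0.28,-0.024,0,0, 0,-0.99,0.59,-0.048,0,0, 0,-1.47,0.91,-0.072,0,0, 0,-1.94,1.26,-0.096,0,0, 0,-2.38,1.62,-0.12,0,0, 0,-2.82,2,-0.144,0,0, 0,-3.24,2.39,-0.168,0,0, 0,-3.64,2.8,-0.192,0,0]'; python3 -m inch '[0,0,0,0,0,0]'; python3 -c "
from h import *
p,R=tool();print(p,R.as_matrix().round(3))
from arc import *
rows(.70,.378,[.74,.78])"
```

```text
time_s: 19.13
eef_pos: [568.9, -102.9, 202.6]
ee_rot: [-0.425, 0.626, -0.539, 0.369]
force: [-3.4, -3.4, -2.2]
grip_width: 0.108
time_s: 19.22
eef_pos: [569.4, -102.8, 202.8]
ee_rot: [-0.425, 0.626, -0.539, 0.369]
force: [-6.1, -2.9, 4.1]
grip_width: 0.112
[ 569.38487106 -102.79401835  202.8296124 ] [[ 0.146 -0.362  0.921]
 [-0.989 -0.057  0.135]
 [ 0.004 -0.931 -0.366]]
0.74: 0,-0.46,0.35,-0.024,0,0
0.78: 0,-0.90,0.71,-0.048,0,0
```

```bash
python3 -m inch '[0,-0.46,0.35,-0.024,0,0, 0,-0.9,0.7,-0.048,0,0, 0,-0.9,0.7,-0.048,0,0, 0,-0.9,0.7,-0.048,0,0, 0,-0.9,0.7,-0.048,0,0, 0,-0.9,0.7,-0.048,0,0]'
python3 - <<'E'
from h import *
p,R=tool();print(p,ctrl.sense()['force'])
for n in('wrist','scene','top'):
  im=ctrl.capture(n)[:,:,::-1];cv2.imwrite(f'pics/{n}20.png',im)
  if n=='scene': cv2.imwrite('pics/c_s20.png',cv2.resize(im[120:290,180:390],None,fx=3.5,fy=3.5,interpolation=cv2.INTER_CUBIC))
E
```

```text
time_s: 19.72
eef_pos: [578.6, -101.4, 208.4]
ee_rot: [-0.411, 0.636, -0.548, 0.357]
force: [-3.3, -4.6, 1.0]
grip_width: 0.109
[ 578.55375487 -101.42238175  208.42917826] [-3.33524151 -4.6202012   0.99038899]
```

View pics/c_s20.png

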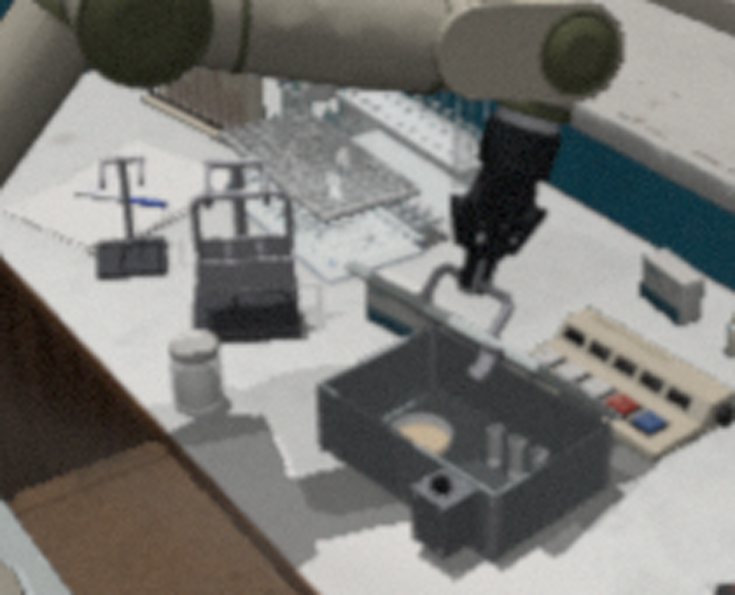

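View pics/top20.png

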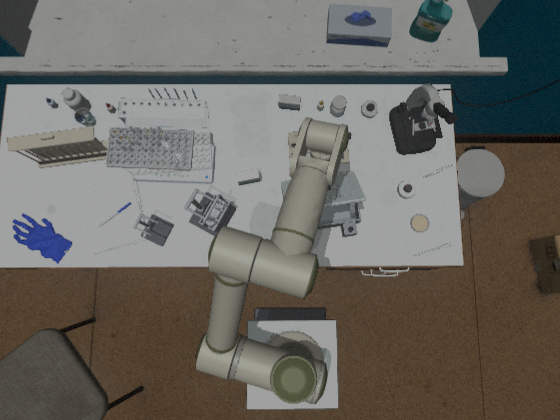

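View pics/wrist20.png

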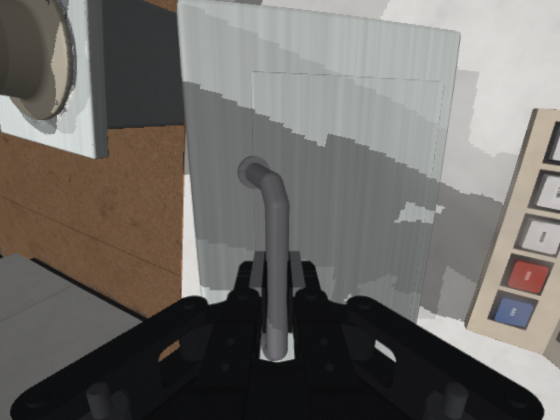

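Run:
```python
from h import *
s=ctrl.sense();print(s['time_s'],s['eef_pos'],s['force'],s['grip_width'],abs(s['dq']).max())
print(ctrl.finish_job())
```

```text
19.8667 [ 578.5265348  -101.42437731  208.39117672] [-3.95464697 -3.9025636   0.71435516] 0.11079845076985388 0.001061886664445758
the job is handed in; nothing more can be done
None
```

I finished all the steps and handed the job in at 19.9 s; no verdict was reported.

- **Carrier:** It hangs by its bar over both prongs of the larger twin hook, with the fingers withdrawn. The last pictures show it upright on the hook.
- **Tug:** Pulling the handle with the button untouched stopped hard after about 3 mm at 25 N, so the catch was holding.
- **Button:** I pressed it to its hard stop, with the fingertip at about 92.8 mm against an expected 93 mm. After that the lid lifted freely.
- **Lid:** At hand-in I was holding it still at about 0.8 rad by its handle. That angle is worked out from the tool position and the hinge geometry, as the joint itself cannot be read. The gripper was stopped on the bar (opening 0.11) at a 40 N grip setting.
- **Jar, timer, petri dish:** The jar and dish look unmoved in the last top and scene views. I didn't work out which of the two timer-like discs is the real one, but both look unmoved too.

**Disagreements:** Some early height estimates disagreed by 10–15 mm. I re-measured the hook from further wrist views. For the lid handle and button I used the heights in the text, and contact forces later confirmed the hook and button heights. The second grip on the lid bar ended up about 4 mm nearer the fingertips than planned, but it held.

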